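# Stand the reference board up on its kickstand at the stop strip

## Task

The reference board lies face down on the cutting mat with its kickstand folded flat. Unfold the kickstand fully while the board is lying down, then tip the board up on its bottom edge, without lifting it off the mat, and leave it standing on its own, leaning back on the kickstand, with the bottom edge square against the wooden stop strip, about midway along it. Do not shift the other things on the bench.

Things in the scene. Friction and masses are not known exactly. Their poses are not given: they have to be found in the camera images.
- board: Loose brown wooden panel 200 x 160 x 9 mm, 0.22 to 0.45 kg, lying face down. Origin: middle of its bottom edge, front (face-down) side. x points from the top edge (x = -200 mm) to the bottom edge and out; y along the bottom edge (-80 to 80 mm); z out of the back (front face z = 0, back z = 9 mm). It lies at a slope of 0.16 rad, top edge higher, resting on its bottom edge and its clip.
- board_clip (a point): Centre of the underside of the dark steel paper clip bar on the board's front: 25 mm thick, 90 mm wide (y), from x = -155 to -180 mm on the board. Axes as the board's.
- board_heel (a point): Middle of the board's bottom edge on the back side (0, 0, 9 mm on the board), the edge it finally stands on; axes as the board's. The board swings up about this edge, top going up and over towards the strip: 90 degrees is vertical; on the open kickstand it leans 18 degrees (0.31 rad) further back.
- board_top (a point): Middle of the top edge, front (face-down) side, 32 mm above the mat at the start; the gap below it is free for 20 mm inwards, up to the clip. Axes as the board's.
- leg (a joint): Kickstand hinge across the board's back at x = -110 mm, z = 14 mm, parallel to the board's y. 0 = folded flat along the back (starts 0 to 0.07), 0.593 rad = fully open, at its stop. Stiff: stays where it is left. Pressing the paddle beyond the hinge down until it lies parallel to the back swings the leg out to the stop.
- paddle_tip (a point): Middle of the free edge of the paddle: a flat aluminium plate 44 mm wide (y), 38 mm long, 4 mm thick, that continues the leg beyond the hinge towards the top edge, bent up 34 degrees from the leg; its tip is 21 mm above the hinge when folded, level with it when open. Takes 2 to 5 N to press; the board does not rock when it is pressed near its tip.
- leg_foot (a point): Centre of the rubber cross-bar (60 mm wide, radius 5 mm) that ends the leg. The leg is an aluminium strip 24 mm wide, 6 mm thick, 102 mm long, from the hinge towards the bottom edge.
- stop_strip: Low wooden strip fixed to the mat, 20 (x) x 220 (y) x 10 mm high; origin at the centre of its underside. The board's bottom edge lies 15 to 45 mm short of its -x side, with the board's x axis within 0.12 rad of the strip's. When the board stands, the leg's foot comes down beyond the strip, 70 mm from its -x side; nothing stands there.
- strip_face (a point): Middle of the foot of the strip's -x side (10 mm from its centre), axes as the strip's.
- glue_bottle: White glue bottle, 56 mm across, 150 mm tall, standing beside the board; bystander. Origin under its centre.
- tape_roll: Roll of tape, 80 mm across, 24 mm high, lying beside the board on the robot's side; bystander.
- wood_block: Wooden block 50 x 35 x 30 mm, near a corner of the board's top edge; bystander.
- massing_model: Small white stepped building model, 70 x 60 x 48 mm, beyond the strip; bystander.
- craft_knife: Craft knife 150 mm long lying beyond the strip; bystander.
- mixing_cup: Grey cup, 60 mm across, 75 mm tall, off one end of the strip; bystander.
Things that resemble listed ones, but are neither listed nor needed, are in the scene too. Of the things that look like the stop_strip, the larger one is meant.

How it is judged:
By the outcome, as a careful person would: the job done as asked, in the order asked, and still so for the second after the job is handed in, with the robot touching nothing.
It also fails if it takes over 64 s, if anything falls off the work surface, if the arm or the gripper's body presses on something with over 40 N, if the wrist force passes 120 N, or if a joint passes its speed limit or range.

## Robot

A 6-joint arm with a two-finger parallel gripper is mounted at the origin on the work surface. World frame = base frame: x ahead of the robot, y to its left, z up, the work surface at z = 0. Lengths are in m, angles in rad, forces in N, time in s.
With the tool pointing down it reaches from about 0.375 to 0.975 m from the base axis. Payload 3.8 kg.
Tool frame: the origin (TCP) lies midway between the tips of the shut fingers; the grasp point (between the pads) lies 19 mm behind it; x points along the fingers, y is the direction in which the jaws open and shut, and the axes are right-handed (so a half turn about x gives the same grasp; the last joint's range is limited). The gripper opens to 88 mm and grips with 3 to 60 N. Pads are 18 mm wide; open, the fingers measure 123 mm over their backs; the gripper's body (75 mm by 187 mm) begins 45 mm behind the grasp point.
Start: joints at [1.283, 0.264, 1.604, -0, 1.274, -0.037], TCP at [0.168, 0.654, 0.239] pointing down, gripper open.
Joint ranges: [-2.63, 2.63], [-0.94, 2.18], [0.31, 2.57], [-1.31, 4.45], [0, 2.66], [-2.55, 2.55]. Speed limits (rad/s): [2.57, 2.57, 3.14, 3.14, 3.14, 3.14].

## Interface

Orientations are given as a rotation vector (axis times angle).
In Python, from cell import manip, inverse_kinematics, cams, order gives the robot as it stands. Calls block until the motion is done:
- manip.move_pose(position, orientation): joint-space move of the TCP to a pose.
- manip.move_linear(position, rate=0.15, rot=None): straight line of the TCP; rot=None keeps the orientation; rate is the mean speed in m/s.
- manip.set_joints(angles): joint-space move.
- manip.set_gripper(opening, force=None): finger opening in m; force is the grip in N (None keeps the last); returns when the fingers have stopped.
- manip.dwell(seconds).
- inverse_kinematics(position, orientation): joint angles nearest the present ones, or None.
- manip.state(): the state.
- cams.capture(name): name is "scene" or "side" or "wrist"; returns a dict with "image" (400x640x3 uint8, blue, green, red), "z_map" (400x640 float32, m along the optical axis (not along the pixel's ray), 0 where there is no reading), "intrinsics" (3x3 intrinsics, pixels), "position" and "orientation" of the camera in the world; the wrist camera has in their place "T_tool_cam" (4x4, takes a point from camera to tool coordinates, whose origin is the TCP and whose axes are the tool frame's). Camera axes: x right, y down, z forward; pixel columns grow to the right and rows downward; lengths in m; the calibration is good to about 2 mm. The wrist camera is an equidistant fisheye: a pixel r from the principal point sees the ray r / f radians off the axis. A picture is of the moment at which its call begins: read the wrist's pose just before it.
A pose or a line that the arm cannot do raises manip.IKError and nothing moves.
- order.close_job(): hands the job in, once; it reports no verdict.
The state is a dict: "clock": time; "joint_pos": joint angles; "joint_velocities": joint speeds; "tau": joint torques, N m; "tool_pos": TCP position; "tcp_rot": TCP orientation; "contact_force": force on the tool from outside, world axes, zero at the start; "moment": the same for the moment, N m; "gripper_width": finger opening in m.
Only numpy, scipy, OpenCV 4.12 (cv2) and the standard library are available. Lean on these libraries where they do the work, as an engineer would, in place of code of your own. Each camera call takes 0.05 s, during which the arm holds its last target.

## Working session

There is one attempt and no reset: what is moved stays moved. The work goes in short steps, each a Python script; the robot and the scene stay as the last script left them, time stands still between calls to the robot, and variables do not carry over. Pictures are saved under pics/ and viewed, and the job is handed in when it is done.

```bash
ls; mkdir -p pics
cat > h.py <<'E'
import numpy as np, cv2, json
from cell import manip, inverse_kinematics, cams, order
from scipy.spatial.transform import Rotation as R
def snap(name,fn):
    c=cams.capture(name); cv2.imwrite('pics/'+fn+'.png',c['image'])
    np.savez('pics/'+fn+'.npz',**{k:v for k,v in c.items()}); return c
def Rm(o):
    o=np.asarray(o,float)
    if o.shape==(3,3): return o
    if o.shape==(4,): return R.from_quat(o).as_matrix()
    return R.from_rotvec(o).as_matrix()
def px(c,u,v,z=None):
    K=c['intrinsics']; d=np.array([(u-K[0,2])/K[0,0],(v-K[1,2])/K[1,1],1.])
    M=Rm(c['orientation']); p=np.asarray(c['position'])
    if z is None:
        zz=c['z_map'][int(round(v)),int(round(u))]; return p+M@(d*zz)
    w=M@d; return p+w*((z-p[2])/w[2])
def cloud(c):
    K=c['intrinsics']; Z=c['z_map']; v,u=np.mgrid[0:Z.shape[0],0:Z.shape[1]]
    P=np.stack([(u-K[0,2])/K[0,0]*Z,(v-K[1,2])/K[1,1]*Z,Z],-1)
    W=P@Rm(c['orientation']).T+np.asarray(c['position']); W[Z==0]=np.nan; return W
E
python3 - <<'E'
from h import *
for n in['scene','side']:
    c=snap(n,n+'0'); print(c['position'],c['orientation'],c['intrinsics'])
c=snap('wrist','wrist0'); print(c.keys()); print(c['T_tool_cam'],c['intrinsics']); print(manip.state())
E
```

```text
pics
[ 0.88921576 -0.41750801  0.80274365] [-2.42355492 -0.7033373   0.21763141] [[506.02055721   0.         318.91134661]
 [  0.         506.02055721 190.06433869]
 [  0.           0.           1.        ]]
[0.27710807 0.78157487 0.60680539] [-0.52576728  2.54997115 -1.35708157] [[468.74977442   0.         314.41506633]
 [  0.         468.74977442 194.92676096]
 [  0.           0.           1.        ]]
dict_keys(['image', 'z_map', 'intrinsics', 'T_tool_cam'])
[[-9.09541151e-04 -3.00072029e-01  9.53916113e-01 -1.47736140e-01]
 [ 9.99999413e-01 -8.34705458e-04  6.90908612e-04 -6.02778796e-04]
 [ 5.88916637e-04  9.53916181e-01  3.00072612e-01 -7.75439589e-02]
 [ 0.00000000e+00  0.00000000e+00  0.00000000e+00  1.00000000e+00]] [[309.70691629   0.         322.62072435]
 [  0.         309.70691629 196.12648333]
 [  0.           0.           1.        ]]
{'clock': 0.15, 'joint_pos': array([ 1.28310085e+00,  2.64582113e-01,  1.60502914e+00,  1.59584205e-05,
        1.27368906e+00, -3.68983488e-02]), 'joint_velocities': array([-0.00096128, -0.003243  , -0.00455948,  0.00075497, -0.00165175,
       -0.00018632]), 'tau': array([-7.88312209e-04, -5.02847064e+01, -3.57468975e+01,  7.28806830e-02,
        2.48671701e-02, -1.26991072e-04]), 'tool_pos': array([0.16736336, 0.65337245, 0.23768949]), 'tcp_rot': array([ 0.19556932,  1.56210522, -0.19821837]), 'contact_force': array([ 0.62016314, -0.42900921,  0.4875254 ]), 'moment': array([ 0.01469293, -0.01945038, -0.00772078]), 'gripper_width': 0.08781294414732085}
```

View pics/scene0.png

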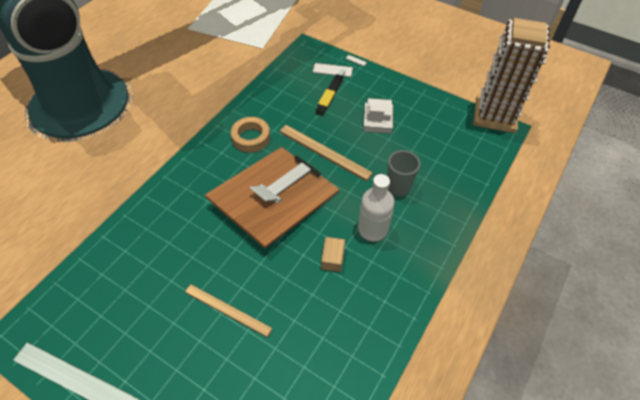

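View pics/side0.png

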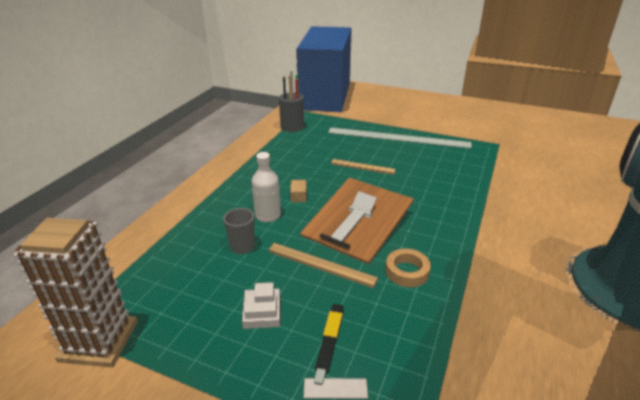

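View pics/wrist0.png

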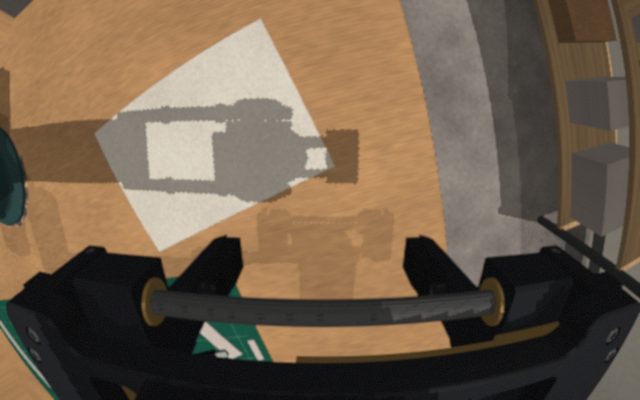

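Run:
```python
import cv2
a=cv2.imread('pics/scene0.png'); cv2.imwrite('pics/sc_crop.png',cv2.resize(a[110:285,190:430],None,fx=3.3,fy=3.3,interpolation=cv2.INTER_CUBIC))
a=cv2.imread('pics/side0.png'); cv2.imwrite('pics/si_crop.png',cv2.resize(a[150:330,220:440],None,fx=3.3,fy=3.3,interpolation=cv2.INTER_CUBIC))
```

```text
(no output)
```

View pics/sc_crop.png

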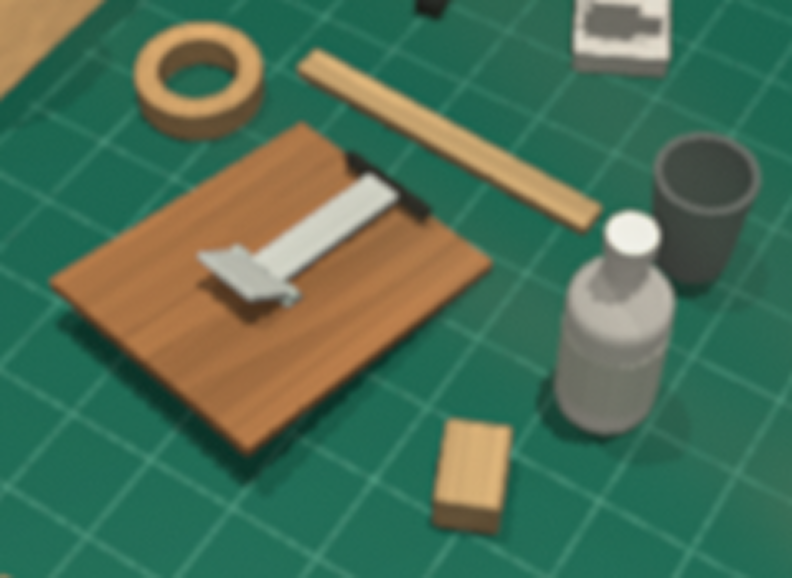

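View pics/si_crop.png

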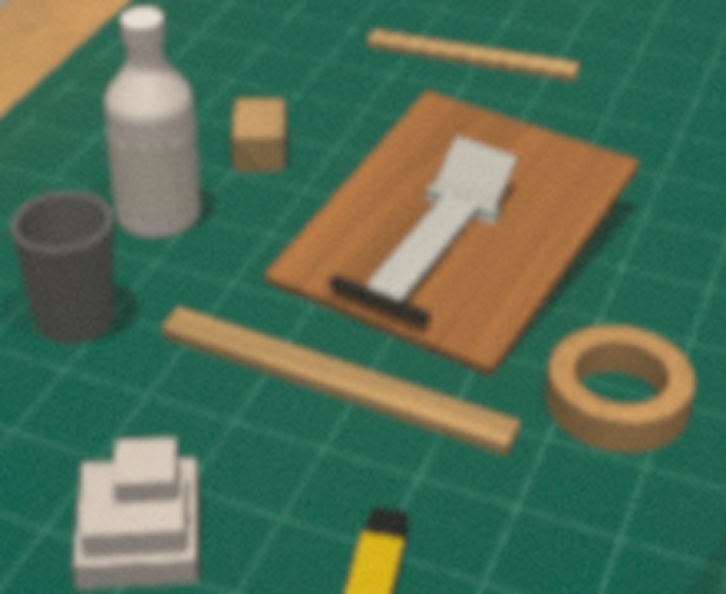

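```bash
cat > m.py <<'E'
from h import *
def L(f): return dict(np.load(f'pics/{f}.npz'))
sc,si=L('scene0'),L('side0')
S=lambda u,v,z: px(sc,190+u/3.3,110+v/3.3,z)
T=lambda u,v,z: px(si,220+u/3.3,150+v/3.3,z)
E
python3 - <<'E'
from m import *
np.set_printoptions(precision=4,suppress=True)
b=[(S(302,122,.009),T(490,370,.009)),(S(492,264,.009),T(266,278,.009)),(S(50,283,.041),T(638,160,.041)),(S(248,452,.041),T(428,92,.041))]
for n,(p,q) in zip('A B C D'.split(),b): print(n,p,q)
m=[(p+q)/2 for p,q in b]
print('wid',np.linalg.norm(m[0]-m[1]),np.linalg.norm(m[2]-m[3]),'len',np.linalg.norm(m[0]-m[2]),np.linalg.norm(m[1]-m[3]))
print('strip', 'endA', S(318,48,.01),S(297,68,.01), T(520,423,.01),T(503,440,.01)); print('endB',S(602,208,.01),S(584,230,.002),S(584,221,.01), T(180,307,.01),T(163,325,.01))
for c in(sc,si):
    W=cloud(c)
    g=np.isfinite(W[...,2]); 
    print(g.mean())
# depth checks of board
print('depth', px(sc,190+200/3.3,110+200/3.3), px(sc,190+300/3.3,110+380/3.3))
print('paddle', [px(sc,190+u/3.3,110+v/3.3) for u,v in [(225,268),(245,275),(330,230)]])
for n,z,p,q in [('bottle top',.15,(632,232),(143,20)),('tape',.024,(200,72),(620,375)),('block',.03,(478,455),(260,118)),('cup',.075,(706,172),(62,215))]: print(n,S(*p,z),T(*q,z))
E
```

```text
A [0.4616 0.1298 0.009 ] [0.458  0.1363 0.009 ]
B [0.6188 0.0992 0.009 ] [0.6117 0.1097 0.009 ]
C [ 0.4281 -0.0661  0.041 ] [ 0.4235 -0.058   0.041 ]
D [ 0.5848 -0.0946  0.041 ] [ 0.5776 -0.0847  0.041 ]
wid 0.15805337983641632 0.1578621266252923 len 0.20061483673282948 0.1996829548350219
strip endA [0.4348 0.1869 0.01  ] [0.4333 0.1651 0.01  ] [0.4292 0.1719 0.01  ] [0.4337 0.188  0.01  ]
endB [0.6537 0.1703 0.01  ] [0.6502 0.1555 0.002 ] [0.6493 0.1557 0.01  ] [0.6472 0.1562 0.01  ] [0.6487 0.1749 0.01  ]
0.99603125
0.995671875
depth [ 0.8892 -0.4175  0.8027] [ 0.5776 -0.0378  0.0291]
paddle [array([ 0.5109, -0.0122,  0.054 ]), array([ 0.5194, -0.0061,  0.0466]), array([0.5337, 0.0561, 0.0295])]
bottle top [0.7149 0.0613 0.15  ] [0.7082 0.0701 0.15  ]
tape [0.3919 0.1191 0.024 ] [0.386  0.1285 0.024 ]
block [ 0.684  -0.0261  0.03  ] [ 0.6789 -0.0252  0.03  ]
cup [0.7101 0.1764 0.075 ] [0.7095 0.1768 0.075 ]
```

```bash
cat > g.py <<'E'
from m import *
np.set_printoptions(precision=4,suppress=True)
def rotv(x,y):
    x=np.array(x,float);x/=np.linalg.norm(x);y=np.array(y,float);y-=x*(x@y);y/=np.linalg.norm(y)
    return R.from_matrix(np.stack([x,y,np.cross(x,y)],1)).as_rotvec()
SA=1.507 # strip x heading
def tilt(alpha,sgn,h=SA): # tool pitched alpha below horizontal heading h, jaws in vertical plane
    f=np.array([np.cos(h),np.sin(h),0]);u=np.array([0,0,1.])
    return rotv(np.cos(alpha)*f-np.sin(alpha)*u, sgn*(np.sin(alpha)*f+np.cos(alpha)*u))
def down(yv): return rotv([0,0,-1],yv)
E
python3 - <<'E'
from g import *
st=manip.state();print(Rm(st['tcp_rot']))
C=np.array([.541,.161,0]);f=np.array([np.cos(SA),np.sin(SA),0]);u=np.array([0,0,1.])
for s in(1,-1):
    print('sgn',s)
    for d in (9,20,35,50,70,90,108,115):
        a=np.deg2rad(max(50,d)); b=np.deg2rad(d)
        p=C-f*.2*np.cos(b)+u*(.2*np.sin(b)+.01)
        print(d,inverse_kinematics(p,tilt(a,s)))
    print('down',inverse_kinematics([.51,-.02,.1],down([s,-.11*s,0])),inverse_kinematics([.51,-.06,.3],down([s,-.11*s,0])))
print(S(199,258,.058),S(250,300,.058))
E
```

```text
[[-0.0005  0.2482  0.9687]
 [-0.0016  0.9687 -0.2482]
 [-1.     -0.0017 -0.0001]]
sgn 1
9 [-0.5027  0.3941  2.0169  0.6834  1.1721 -2.4267]
20 [-0.4874  0.3304  2.0151  0.6749  1.2164 -2.3736]
35 [-0.4482  0.2494  2.0139  0.6756  1.2624 -2.2953]
50 [-0.3887  0.1799  2.0143  0.6876  1.2864 -2.2115]
70 [-0.0912  0.0372  1.9801  0.3818  1.1622 -1.7582]
90 [ 0.2451  0.0761  1.8761  0.      1.1894 -1.2619]
108 [ 0.4971  0.2399  1.7377 -0.2719  1.3435 -0.9243]
115 [ 0.574   0.3252  1.6756 -0.3505  1.4211 -0.8309]
down [-0.088   0.0857  2.0868  0.      0.9691  0.0216] [-0.1656 -0.0782  1.8636  0.      1.3562 -0.0561]
sgn -1
9 [-0.5027  0.3941  2.0169  0.6834  1.1721  0.7149]
20 [-0.4874  0.3304  2.0151  0.6749  1.2164  0.7679]
35 [-0.4482  0.2494  2.0139  0.6756  1.2624  0.8463]
50 [-0.3887  0.1799  2.0143  0.6876  1.2864  0.9301]
70 [-0.0912  0.0372  1.9801  0.3818  1.1622  1.3834]
90 [ 0.2451  0.0761  1.8761 -0.      1.1894  1.8797]
108 [ 0.4971  0.2399  1.7377 -0.2719  1.3435  2.2173]
115 [ 0.574   0.3252  1.6756 -0.3505  1.4211  2.3107]
down None None
[ 0.4967 -0.0165  0.058 ] [ 0.5371 -0.0244  0.058 ]
```

Run:
```python
from g import *
manip.set_gripper(0.0)
manip.move_pose([.53,0.02,.25],down([1,-.11,0]))
s=manip.state();print(s['clock'],s['tool_pos'],s['contact_force'])
c=cams.capture('wrist');cv2.imwrite('pics/w1.png',c['image']);np.savez('pics/w1.npz',**c,tp=s['tool_pos'],tr=s['tcp_rot'])
cv2.imwrite('pics/w1b.png',cv2.resize(c['image'],(800,500)))
```

```text
4.0333 [0.5301 0.0207 0.25  ] [-0.4264  0.255   0.0247]
```

View pics/w1b.png

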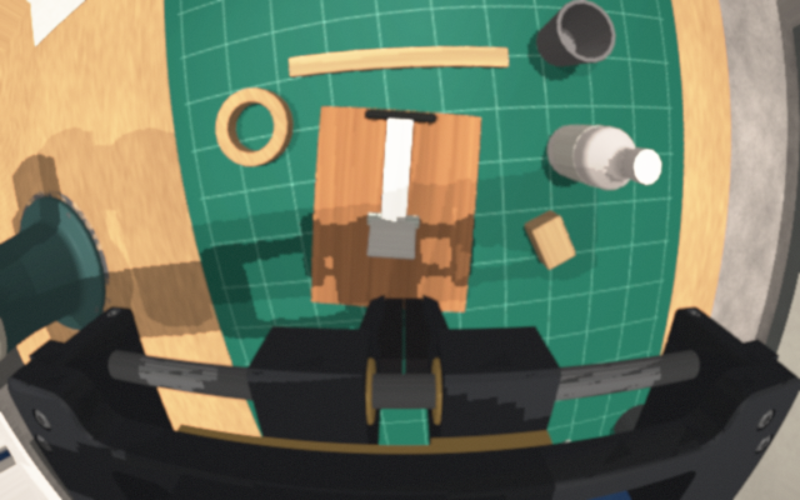

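Run:
```python
import cv2
a=cv2.imread('pics/w1.png'); cv2.imwrite('pics/w1c.png',cv2.resize(a[30:110,220:420],None,fx=4,fy=4,interpolation=cv2.INTER_CUBIC))
cv2.imwrite('pics/w1d.png',cv2.resize(a[160:260,235:395],None,fx=5,fy=5,interpolation=cv2.INTER_CUBIC))
```

```text
(no output)
```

View pics/w1c.png

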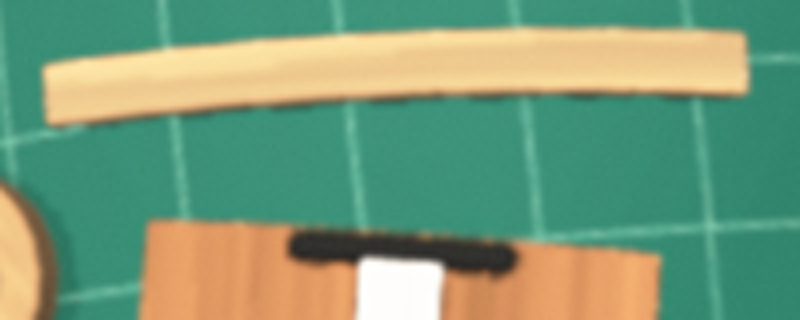

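View pics/w1d.png

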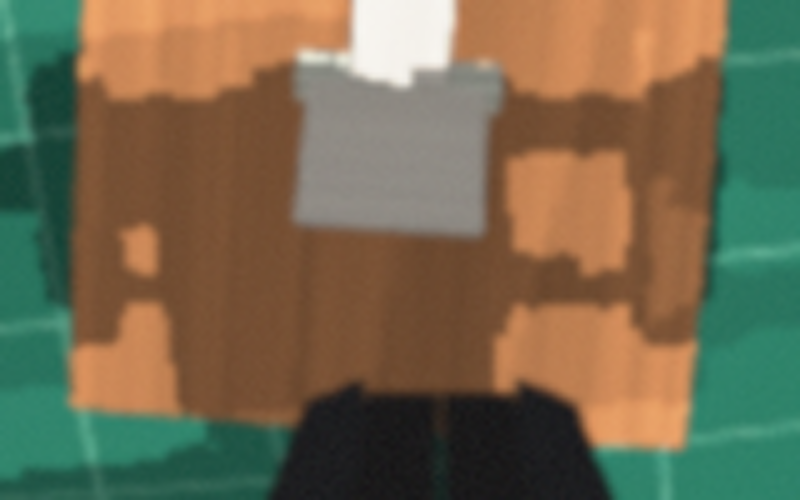

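```bash
cat >> g.py <<'E'
def wpx(c,u,v,z):
    K=c['intrinsics'];x=u-K[0,2];y=v-K[1,2];r=np.hypot(x,y);th=r/K[0,0]
    d=np.array([np.sin(th)*x/r,np.sin(th)*y/r,np.cos(th)])
    M=Rm(c['tr']);T=c['T_tool_cam'];w=M@T[:3,:3]@d;p=M@T[:3,3]+c['tp']
    return p+w*((z-p[2])/w[2])
E
python3 - <<'E'
from g import *
c=L('w1')
F=lambda u,v,z:wpx(c,220+(u+.5)/4-.5,30+(v+.5)/4-.5,z)
G=lambda u,v,z:wpx(c,235+(u+.5)/5-.5,160+(v+.5)/5-.5,z)
s=[F(47,125,.01),F(748,95,.01),F(44,66,.01),F(746,33,.01)]
b=[F(148,221,.009),F(660,256,.009),G(72,407,.041),G(686,448,.041)]
print('strip',*s,'board',*b)
n=np.linalg.norm
print(n(s[0]-s[1]),n(s[0]-s[2]),n(s[1]-s[3]),'board',n(b[0]-b[1]),n(b[2]-b[3]),n(b[0]-b[2]),n(b[1]-b[3]))
sy=(s[1]+s[3]-s[0]-s[2]);print('strip heading',np.arctan2(sy[0],-sy[1]), 'center',sum(s)/4,'face',(s[0]+s[1])/2)
by=(b[1]+b[3]-b[0]-b[2]);bx=b[0]+b[1]-b[2]-b[3];print('board heading',np.arctan2(by[0],-by[1]),np.arctan2(bx[1],bx[0]),'center',sum(b)/4,'heel',(b[0]+b[1])/2,'top',(b[2]+b[3])/2)
print('paddle',G(293,222,.057),G(485,236,.057))
W=cloud(L('scene0'))
E
```

```text
strip [0.4306 0.1664 0.01  ] [0.6503 0.1514 0.01  ] [0.4317 0.186  0.01  ] [0.652  0.1719 0.01  ] board [0.4592 0.1299 0.009 ] [0.6169 0.1012 0.009 ] [ 0.4246 -0.0642  0.041 ] [ 0.5821 -0.0927  0.041 ]
0.22023321110215466 0.01963092643663231 0.0205341254698281 board 0.16021217907829338 0.1600977969164638 0.19971049593195386 0.199503638042074
strip heading 1.50488845112458 center [0.5412 0.1689 0.01  ] face [0.5405 0.1589 0.01  ]
board heading 1.3912384146604155 1.3938465363092947 center [0.5207 0.0185 0.025 ] heel [0.538  0.1155 0.009 ] top [ 0.5034 -0.0784  0.041 ]
paddle [ 0.4918 -0.0146  0.057 ] [ 0.536  -0.0229  0.057 ]
```

```bash
cat >> g.py <<'E'
BH=1.3925; HEEL=np.array([.538,.1155,.0089])
def bframe(h=BH,th=.16,heel=HEEL):
    ux=np.array([np.cos(h),np.sin(h),0]);u=np.array([0,0,1.])
    X=np.cos(th)*ux-np.sin(th)*u; Z=np.sin(th)*ux+np.cos(th)*u; Y=np.cross(Z,X)
    return heel-.009*Z,X,Y,Z
def bw(p,**k):
    O,X,Y,Z=bframe(**k); return O+X*p[0]+Y*p[1]+Z*p[2]
def st(*a):
    s=manip.state();print(*a,'t%.2f'%s['clock'],s['tool_pos'],'F',s['contact_force'],'w%.4f'%s['gripper_width']);return s
E
python3 - <<'E'
from g import *
O,X,Y,Z=bframe();yt=np.array([np.sin(BH),-np.cos(BH),0]);print(Y,yt)
rv=rotv(-Z,yt)
manip.move_pose(bw([-.144,0,.06]),rv);st()
manip.move_linear(bw([-.144,0,.040]),.1);f0=st()['contact_force']
for z in(.03,.021,.017,.0155,.0145,.0135,.0125):
    manip.move_linear(bw([-.144,0,z]),.03);s=st(z)
    if np.linalg.norm(s['contact_force']-f0)>9 and z<.018:break
c=cams.capture('wrist');cv2.imwrite('pics/w2.png',cv2.resize(c['image'],(800,500)))
E
```

```text
[-0.9841  0.1774  0.    ] [ 0.9841 -0.1774  0.    ]
t4.81 [ 0.5155 -0.016   0.0832] F [0.0806 0.8173 0.3084] w0.0003
t5.16 [ 0.5145 -0.0197  0.0635] F [0.7421 0.2137 0.572 ] w0.0000
0.03 t5.64 [ 0.514  -0.0212  0.053 ] F [ 1.086  -2.1646  3.2802] w0.0004
0.021 t6.09 [ 0.5124 -0.0222  0.0431] F [-0.5202  0.4078  0.3399] w0.0006
0.017 t6.38 [ 0.5124 -0.023   0.0392] F [-0.0812 -0.5403  0.1193] w0.0007
0.0155 t6.62 [ 0.5126 -0.023   0.039 ] F [-3.9432  1.878   8.8237] w0.0004
```

View pics/w2.png

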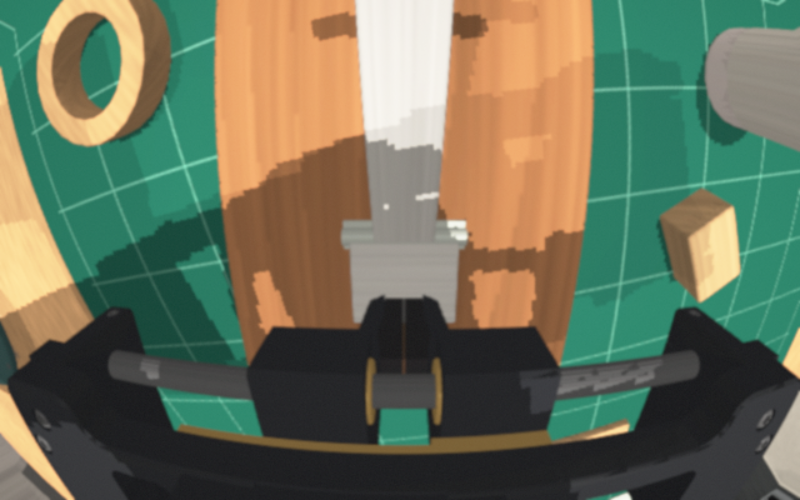

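Run:
```python
from g import *
manip.move_linear(bw([-.144,0,.0145]),.03);st()
manip.move_linear(bw([-.144,0,.05]),.15)
manip.move_pose([.52,-.02,.25],down([1,-.07,0]))
s=st()
c=cams.capture('wrist');cv2.imwrite('pics/w3.png',c['image']);np.savez('pics/w3.npz',**c,tp=s['tool_pos'],tr=s['tcp_rot'])
a=c['image'];cv2.imwrite('pics/w3b.png',cv2.resize(a,(800,500)))
c=snap('side','side3');cv2.imwrite('pics/side3b.png',cv2.resize(c['image'][150:330,220:440],None,fx=3.3,fy=3.3,interpolation=cv2.INTER_CUBIC))
```

```text
t6.92 [ 0.5126 -0.0231  0.0389] F [-6.8994  3.5565 15.3461] w0.0004
t8.05 [ 0.5188 -0.0201  0.2477] F [ 0.2491 -0.7852 -0.7096] w0.0004
```

View pics/w3b.png

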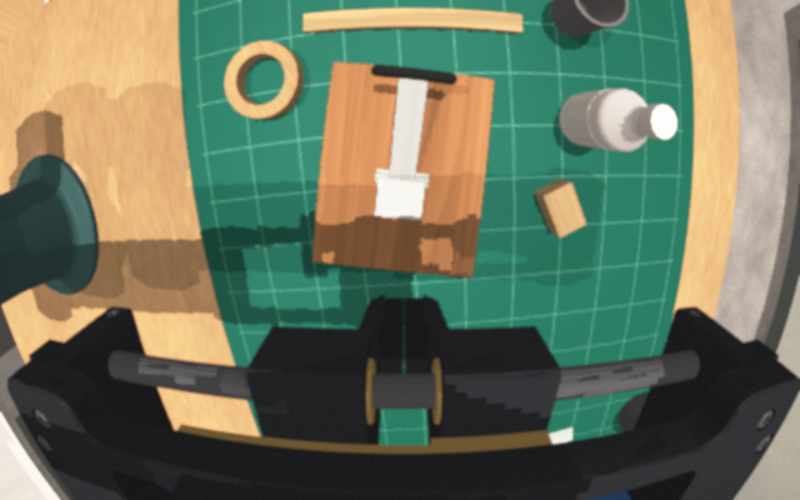

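View pics/side3b.png

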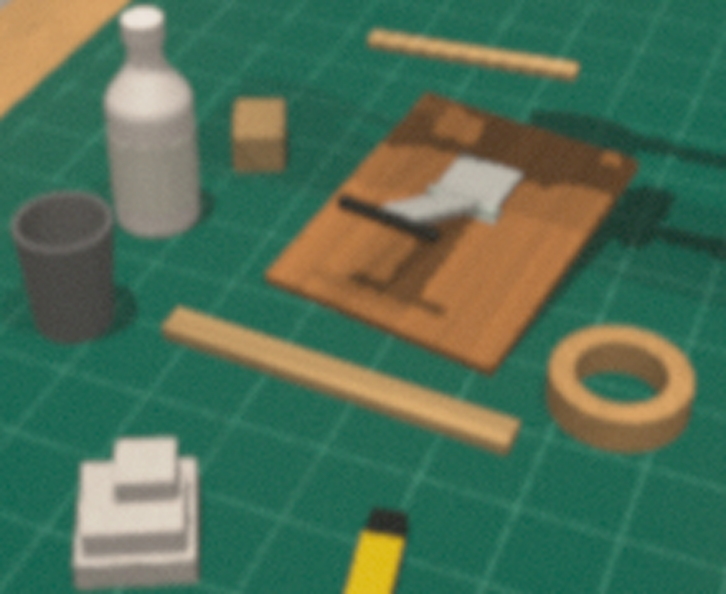

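Run:
```python
from g import *
rv=down([np.sin(1.505),-np.cos(1.505),0])
manip.move_pose([.393,-.053,.10],rv)
manip.move_linear([.393,-.053,.022],.15);st()
manip.move_linear([.427,-.0555,.022],.06);st()
manip.move_linear([.40,-.0555,.022],.15)
manip.move_linear([.40,-.0555,.10],.2)
manip.move_pose([.52,0.0,.25],rv)
s=st()
c=cams.capture('wrist');cv2.imwrite('pics/w4.png',c['image']);np.savez('pics/w4.npz',**c,tp=s['tool_pos'],tr=s['tcp_rot'])
cv2.imwrite('pics/w4b.png',cv2.resize(c['image'][0:250,200:440],None,fx=2.4,fy=2.4,interpolation=cv2.INTER_CUBIC))
```

```text
t9.63 [ 0.3946 -0.0531  0.0229] F [ 0.5797 -0.1547  0.368 ] w0.0004
t10.35 [ 0.4277 -0.0554  0.022 ] F [-0.7079 -0.6103 -0.2639] w0.0004
t12.04 [ 0.5183 -0.0001  0.2473] F [-0.139   0.0567  0.0247] w0.0006
```

View pics/w4b.png

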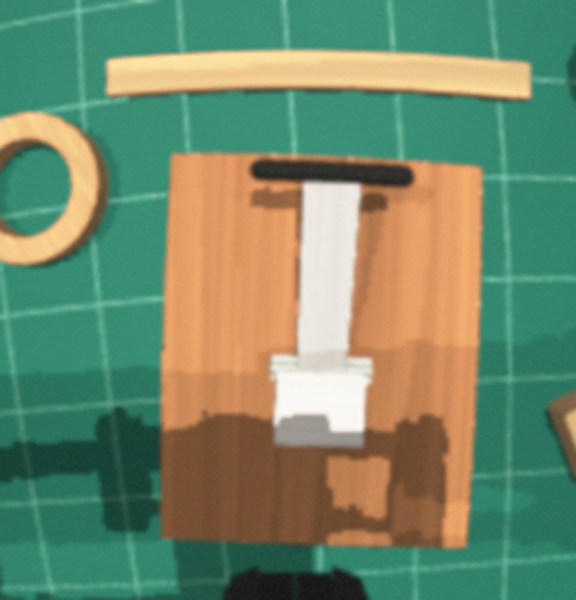

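```bash
cat >> g.py <<'E'
def meas(c,F,s,b,zt=.041):
    # s: nearA nearB farA farB ; b: bottomA bottomB topC topD
    n=np.linalg.norm
    s=[F(*q,.01) for q in s]; b=[F(*q,z) for q,z in zip(b,(.009,.009,zt,zt))]
    sy=(s[1]+s[3]-s[0]-s[2]);h=np.arctan2(sy[0],-sy[1]);face=(s[0]+s[1])/2
    by=(b[1]+b[3]-b[0]-b[2]);bx=b[0]+b[1]-b[2]-b[3];heel=(b[0]+b[1])/2
    print('sizes',n(s[0]-s[1]),n(s[0]-s[2]),n(b[0]-b[1]),n(b[2]-b[3]),n(b[0]-b[2]),n(b[1]-b[3]))
    print('strip h',h,'face',face,'board h',np.arctan2(by[0],-by[1]),np.arctan2(bx[1],bx[0]),'heel',heel,'top',(b[2]+b[3])/2)
    e=heel-face; print('gap',-(e[0]*np.cos(h)+e[1]*np.sin(h)),'lateral(+=world x)',e[0]*np.sin(h)-e[1]*np.cos(h))
E
python3 - <<'E'
from g import *
c=L('w4'); F=lambda u,v,z:wpx(c,200+(u+.5)/2.4-.5,(v+.5)/2.4-.5,z)
meas(c,F,[(107,96),(531,99),(107,60),(531,64)],[(171,154),(482,166),(161,538),(466,548)])
E
```

```text
sizes 0.22066977190393464 0.02011282326435635 0.16039763061594625 0.16011047444897863 0.1995648565663304 0.20063197374859978
strip h 1.506574102247026 face [0.5408 0.1589 0.01  ] board h 1.4728544618441668 1.472606592675501 heel [0.542  0.1226 0.009 ] top [ 0.5226 -0.0739  0.041 ]
gap 0.036088982129086795 lateral(+=world x) 0.00355030692860348
```

Run:
```python
from g import *
manip.set_gripper(.07)
def tcp(top,h,off): return np.array([top[0]-off*np.cos(h),top[1]-off*np.sin(h),.022])
rvh=lambda h:down([np.sin(h),-np.cos(h),0])
h0,h1=1.4727,1.506; t0=np.array([.5226,-.0739]); t1=np.array([.5302,-.0384])
p=tcp(t0,h0,.022);q=p.copy();q[2]=.1
manip.move_pose(q,rvh(h0));manip.move_linear(p,.15);st()
manip.move_linear(tcp(t0,h0,.0105),.05);st()
manip.move_linear(tcp(t1,h1,.0105+.004),.05,rot=rvh(h1));s=st();F0=s['contact_force']
for o in(.0115,.0095,.008,.0065,.005,.0035,.002):
    manip.move_linear(tcp(t1,h1,o),.03);s=st(o)
    if s['contact_force'][1]<-8: break
c=cams.capture('wrist');cv2.imwrite('pics/w5.png',cv2.resize(c['image'],(800,500)))
```

```text
t14.60 [ 0.5217 -0.0956  0.0232] F [ 0.4603 -0.2326 -1.0122] w0.0703
t14.98 [ 0.5222 -0.084   0.0228] F [-0.0612  0.0867 -0.5647] w0.0701
t15.78 [ 0.5294 -0.0525  0.0219] F [ 1.0006 -1.5796  1.0487] w0.0703
0.0115 t16.03 [ 0.5294 -0.0497  0.0219] F [ 0.611  -2.0781  1.7326] w0.0700
0.0095 t16.28 [ 0.5296 -0.0493  0.022 ] F [-0.1085 -8.9569  0.989 ] w0.0698
```

View pics/w5.png

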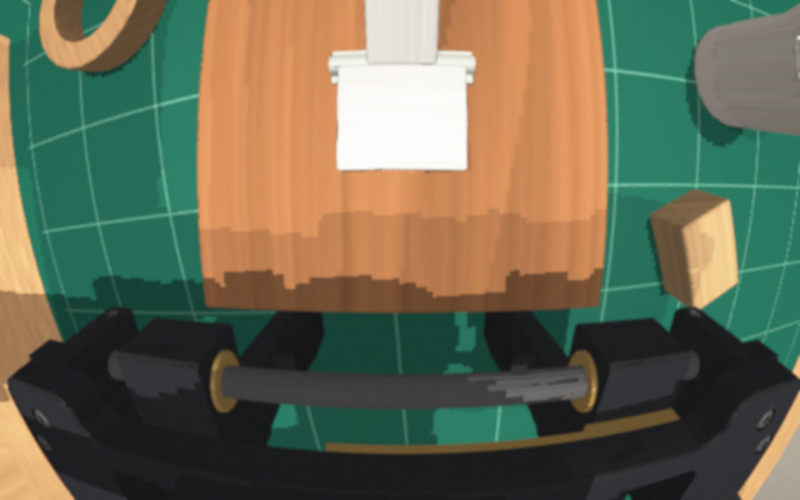

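Run:
```python
from g import *
s=manip.state();p=s['tool_pos'];rv=down([np.sin(1.506),-np.cos(1.506),0])
manip.move_linear(p+[0,-.02,0],.1);manip.move_linear(p+[0,-.02,.08],.2)
manip.move_pose([.53,0.01,.25],rv)
s=st()
c=cams.capture('wrist');cv2.imwrite('pics/w6.png',c['image']);np.savez('pics/w6.npz',**c,tp=s['tool_pos'],tr=s['tcp_rot'])
cv2.imwrite('pics/w6b.png',cv2.resize(c['image'][0:250,200:440],None,fx=2.4,fy=2.4,interpolation=cv2.INTER_CUBIC))
```

```text
t17.96 [0.5288 0.0099 0.2475] F [-0.1211  0.0503 -0.5507] w0.0699
```

View pics/w6b.png

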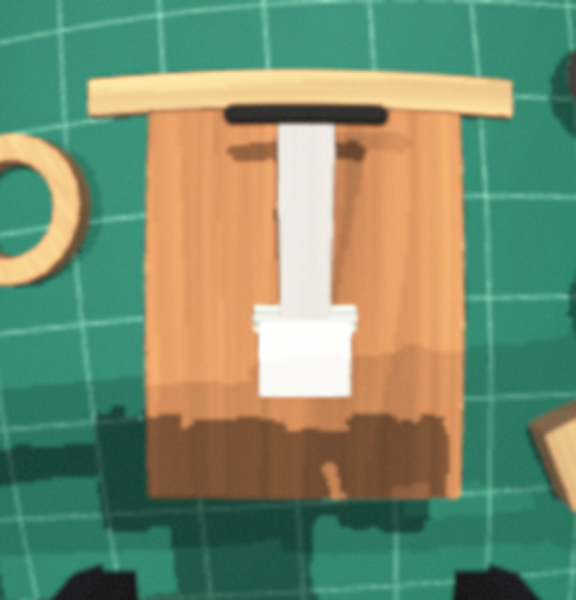

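Run:
```python
from g import *
c=L('w6'); F=lambda u,v,z:wpx(c,200+(u+.5)/2.4-.5,(v+.5)/2.4-.5,z)
meas(c,F,[(88,116),(513,118),(89,80),(513,83)],[(148,112),(462,113),(148,497),(461,498)])
```

```text
sizes 0.22101263801647125 0.019922931826366345 0.1617486003667355 0.16062185215089542 0.2001328662619093 0.2005611573765777
strip h 1.5015562331086503 face [0.5407 0.1587 0.01  ] board h 1.5049741522516054 1.5052549975293863 heel [0.543  0.1589 0.009 ] top [ 0.5301 -0.0385  0.041 ]
gap -0.0002949232493762894 lateral(+=world x) 0.0023393325576004298
```

```bash
cat > tip.py <<'E'
from g import *
H=1.505; f=np.array([np.cos(H),np.sin(H),0]); u=np.array([0,0,1.])
FACE=np.array([.5407,.1588,0])+.0023*np.array([np.sin(H),-np.cos(H),0])
D=np.deg2rad
def tn(a): a=D(a); return np.cos(a)*f-np.sin(a)*u, np.sin(a)*f+np.cos(a)*u
def heel(th):
    return FACE+u*max(0,.009*np.cos(D(th)))-f*(.010*np.tan(D(th-90)) if th>90 else 0)
def topfront(th): X,Z=tn(th); return heel(th)-.009*Z-.2*X
def lift(th,al,w,s=.015,back=0,under=0):
    t,n=tn(al); return topfront(th)+s*t+(w/2)*n-back*t-under*n, tilt(D(al),-1,H)
def cage(th,s=.015,back=0):
    X,Z=tn(th); return heel(th)-.0045*Z-.2*X+(s-back)*X, tilt(D(th),-1,H)
def go(pr,rate): manip.move_linear(pr[0],rate,rot=pr[1])
E
python3 - <<'E'
from tip import *
print(topfront(9.17))
q=None
for th in(9.17,20,35,50,66): 
    al=50+(th-9.17)*20/56.8;p=lift(th,al,.042);print(th,al,p[0],inverse_kinematics(*p))
for th in(70,80,90,100,108):p=cage(th);print(th,p[0],inverse_kinematics(*p))
w=.042
manip.set_gripper(w)
p=lift(9.17,50,w,back=.09,under=.004);manip.move_pose(*p);st()
go(lift(9.17,50,w,back=0.0,under=.004),.08);st()
c=cams.capture('wrist');cv2.imwrite('pics/w7.png',cv2.resize(c['image'],(800,500)))
c=snap('scene','scene7');cv2.imwrite('pics/scene7b.png',cv2.resize(c['image'][60:285,130:430],None,fx=2.66,fy=2.66,interpolation=cv2.INTER_CUBIC))
E
```

```text
[ 0.5299 -0.0398  0.0319]
9.17 50.0 [ 0.5316 -0.0141  0.0339] [-0.4662  0.3963  2.0333  0.709   1.1415  0.7231]
20 53.813380281690144 [ 0.5321 -0.0062  0.0687] [-0.4236  0.3056  2.0391  0.6538  1.1415  0.8282]
35 59.09507042253521 [0.5336 0.0157 0.1126] [-0.3408  0.1958  2.0377  0.5753  1.1396  0.9885]
50 64.37676056338029 [0.5358 0.0489 0.1488] [-0.2307  0.1126  2.0246  0.4904  1.133   1.1657]
66 70.0105633802817 [0.5387 0.0941 0.1758] [-0.0882  0.0622  1.9977  0.3893  1.121   1.3704]
70 [0.5386 0.0913 0.1754] [-0.0936  0.0625  1.9983  0.3892  1.1221  1.3651]
80 [0.5406 0.1222 0.183 ] [0.0711 0.0573 1.9583 0.1933 1.1095 1.6229]
90 [0.5427 0.1542 0.185 ] [ 0.2326  0.0959  1.9027 -0.      1.143   1.8692]
100 [0.5447 0.1845 0.183 ] [ 0.3762  0.169   1.834  -0.168   1.2185  2.0772]
108 [0.5463 0.2082 0.1773] [ 0.4759  0.2481  1.7719 -0.2785  1.2979  2.2118]
t19.35 [ 0.5278 -0.0752  0.1006] F [ 0.696  -0.5234 -0.1681] w0.0420
t20.62 [ 0.5319 -0.0176  0.0317] F [-0.2438 -0.4349 -0.2661] w0.0419
```

View pics/w7.png

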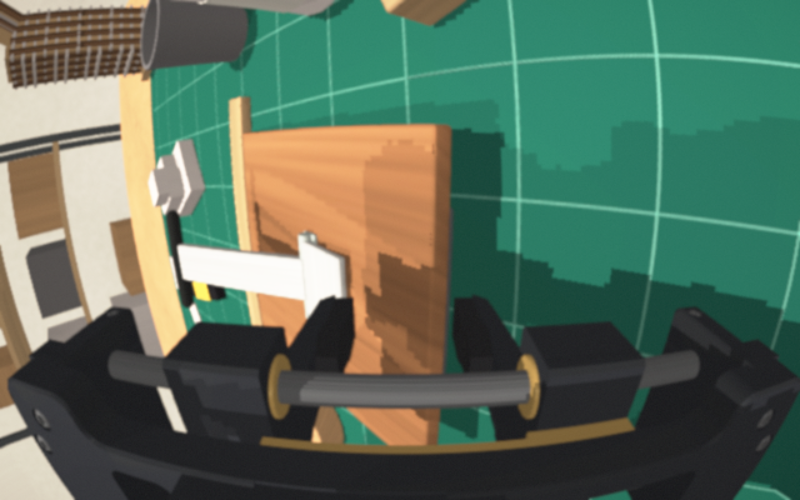

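View pics/scene7b.png

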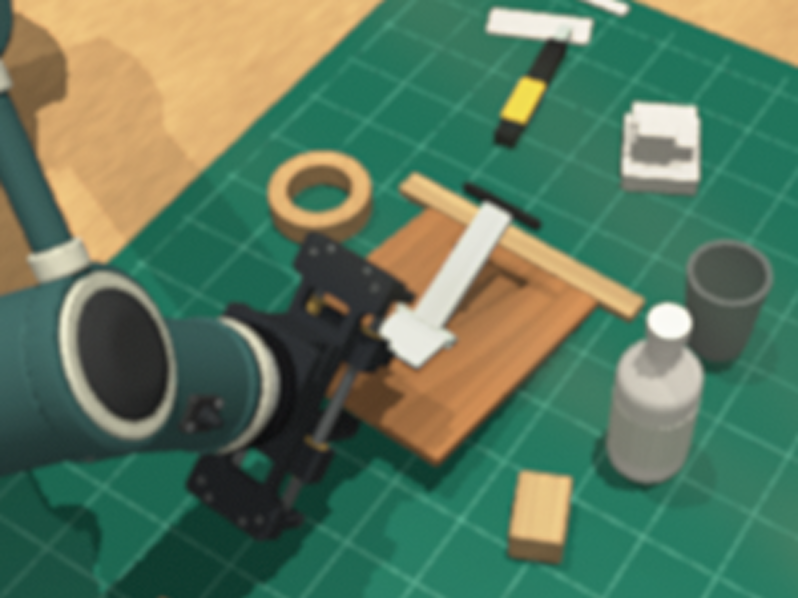

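Run:
```python
from tip import *
w=.042
al=lambda th:50+(th-9.17)*20/56.8
for th in(9.17,14,20,27):
    go(lift(th,al(th),w),.06);st(th)
c=cams.capture('wrist');cv2.imwrite('pics/w8.png',cv2.resize(c['image'],(800,500)))
c=snap('scene','scene8');cv2.imwrite('pics/scene8b.png',cv2.resize(c['image'][60:285,130:430],None,fx=2.66,fy=2.66,interpolation=cv2.INTER_CUBIC))
```

```text
9.17 t20.98 [ 0.5318 -0.0142  0.0343] F [-0.0678 -0.1791  0.2121] w0.0415
14 t21.39 [ 0.532  -0.0116  0.0499] F [-0.9924 -2.5885 -2.0454] w0.0418
20 t21.88 [ 0.5321 -0.0063  0.0688] F [-0.6239 -2.9608 -2.0001] w0.0421
27 t22.41 [0.5327 0.0024 0.09  ] F [ 0.1887 -3.828   0.6065] w0.0424
```

View pics/w8.png

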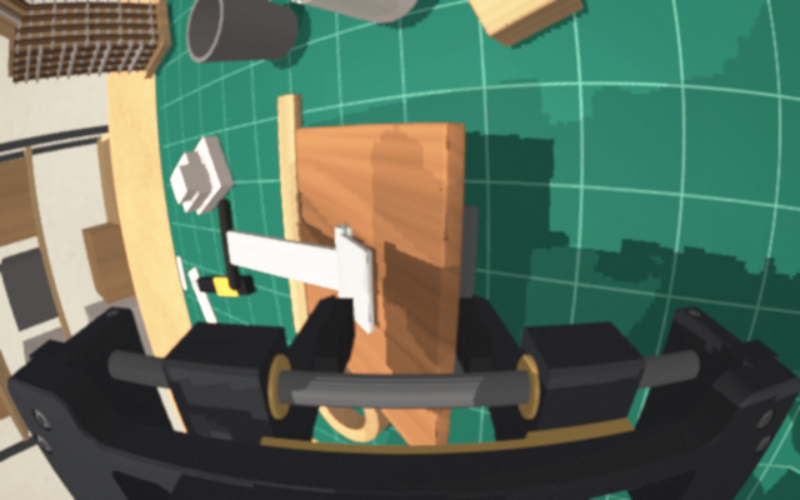

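View pics/scene8b.png

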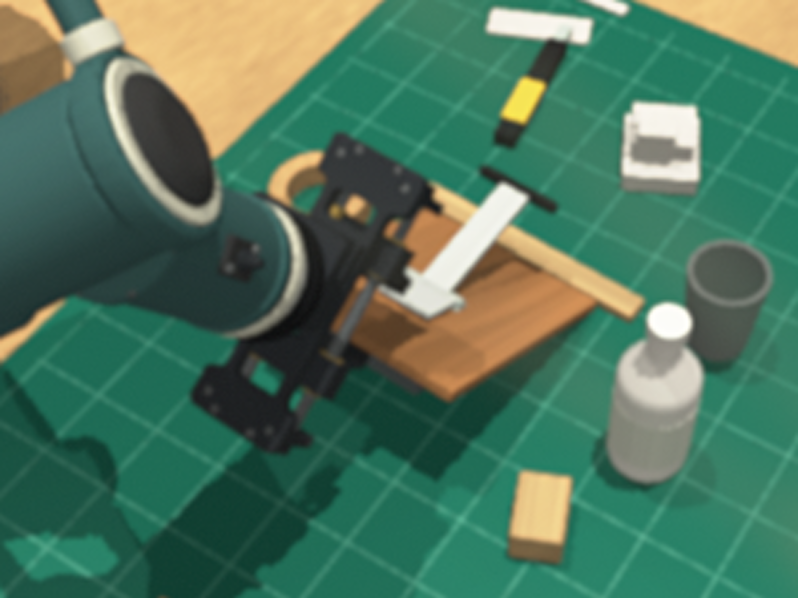

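Run:
```python
from tip import *
w=.042
al=lambda th:50+(th-9.17)*20/56.8
for th in(36,46,56,66):
    go(lift(th,al(th),w),.07);st(th)
manip.set_gripper(.016);st()
c=cams.capture('wrist');cv2.imwrite('pics/w9.png',cv2.resize(c['image'],(800,500)))
c=snap('scene','scene9');cv2.imwrite('pics/scene9b.png',cv2.resize(c['image'][60:285,130:430],None,fx=2.66,fy=2.66,interpolation=cv2.INTER_CUBIC))
```

```text
36 t23.08 [0.5337 0.0173 0.1151] F [ 0.2167 -4.6314  1.0676] w0.0419
46 t23.70 [0.5347 0.0391 0.1393] F [-0.2952 -2.7035 -0.9532] w0.0419
56 t24.32 [0.5367 0.0646 0.1602] F [ 0.6328 -1.7691  0.1343] w0.0423
66 t24.94 [0.5387 0.0939 0.1756] F [-0.3368 -1.8547  0.3426] w0.0418
t25.50 [0.5387 0.094  0.1757] F [-0.3097 -1.091   1.0923] w0.0155
```

View pics/w9.png

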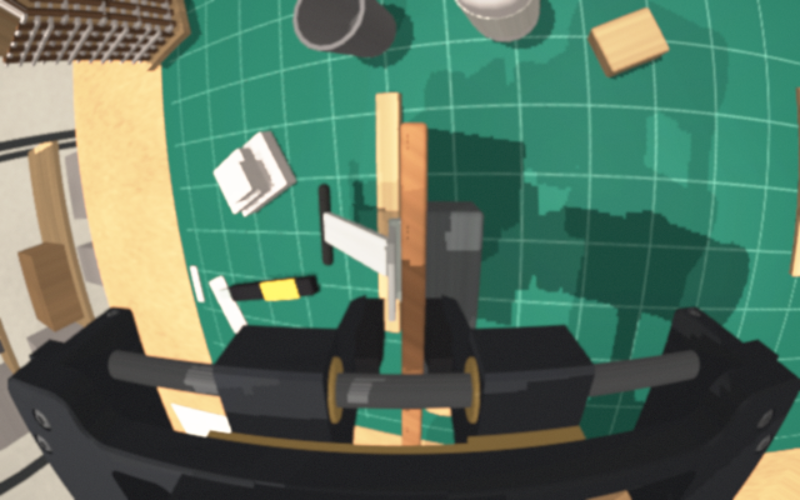

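View pics/scene9b.png

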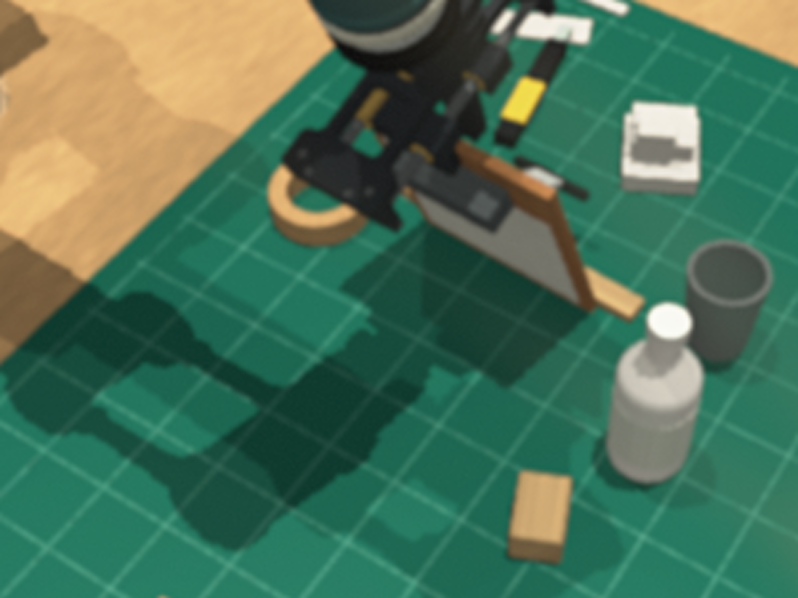

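Run:
```python
from tip import *
for th in(76,82,88,93,97,101,104):
    go(cage(th),.06);s=st(th)
    if np.linalg.norm(s['contact_force'])>12: break
c=cams.capture('wrist');cv2.imwrite('pics/w10.png',cv2.resize(c['image'],(800,500)))
c=snap('scene','scene10');cv2.imwrite('pics/scene10b.png',cv2.resize(c['image'][60:285,130:430],None,fx=2.66,fy=2.66,interpolation=cv2.INTER_CUBIC))
```

```text
76 t26.02 [0.5398 0.1102 0.1807] F [ 1.1115 -0.8521  0.2381] w0.0165
82 t26.49 [0.5408 0.1283 0.1835] F [ 0.1598 -0.7202  0.1905] w0.0160
88 t26.97 [0.542  0.1474 0.1846] F [-0.3875 -0.2731 -0.419 ] w0.0158
93 t27.38 [0.5431 0.163  0.1847] F [ 0.0245 -0.3283  0.4516] w0.0162
97 t27.73 [0.544  0.1753 0.184 ] F [ 0.5261  0.2134 -0.2945] w0.0158
101 t28.07 [0.5449 0.1873 0.1823] F [ 0.0235 -0.4913 -0.3974] w0.0162
104 t28.38 [0.5455 0.1963 0.1805] F [-0.435   0.2616  0.4084] w0.0163
```

View pics/w10.png

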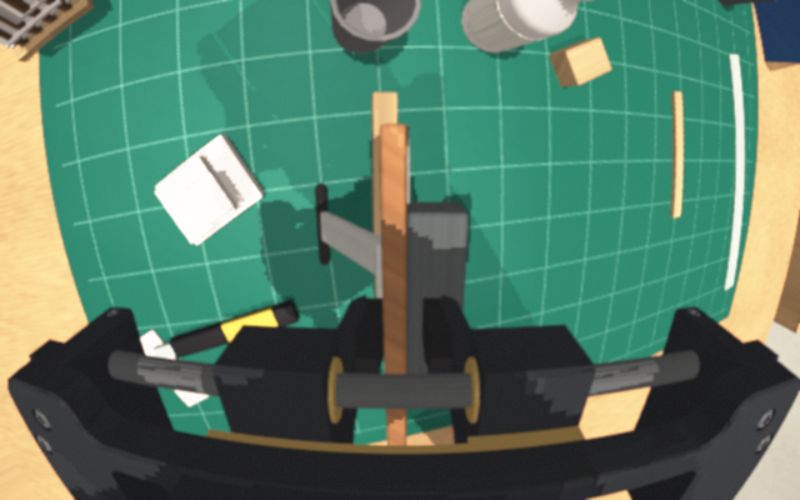

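View pics/scene10b.png

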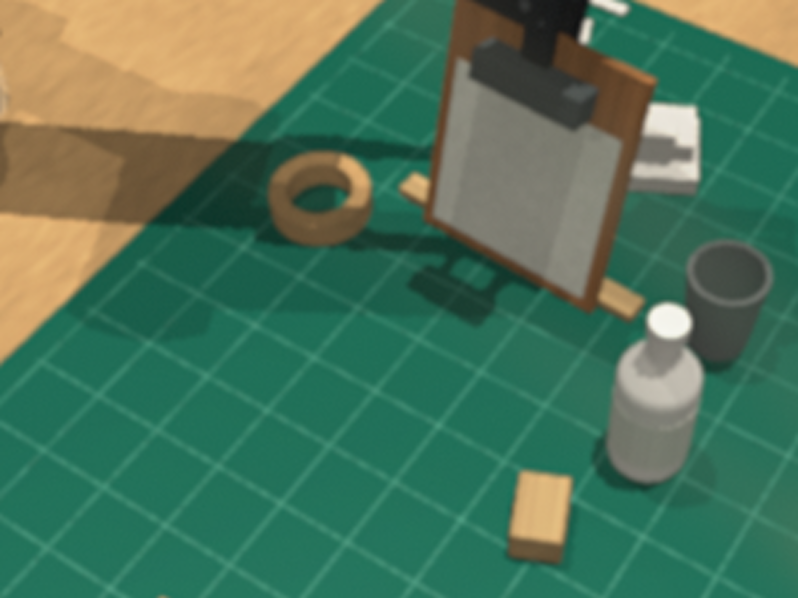

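Nearly there; continue to 108°, check, then open and withdraw along the board.

Run:
```python
from tip import *
for th in(106,107.5,108.5):
    go(cage(th),.04);s=st(th)
c=cams.capture('wrist');cv2.imwrite('pics/w11.png',cv2.resize(c['image'],(800,500)))
c=snap('side','side11');cv2.imwrite('pics/side11b.png',cv2.resize(c['image'][120:330,220:440],None,fx=2.8,fy=2.8,interpolation=cv2.INTER_CUBIC))
```

```text
106 t28.77 [0.5459 0.2024 0.179 ] F [ 0.2496 -0.1868 -0.8941] w0.0163
107.5 t29.04 [0.546  0.2068 0.1775] F [0.9066 0.6241 0.0195] w0.0159
108.5 t29.29 [0.5463 0.2098 0.1767] F [-0.5189 -0.4254  0.525 ] w0.0159
```

View pics/w11.png

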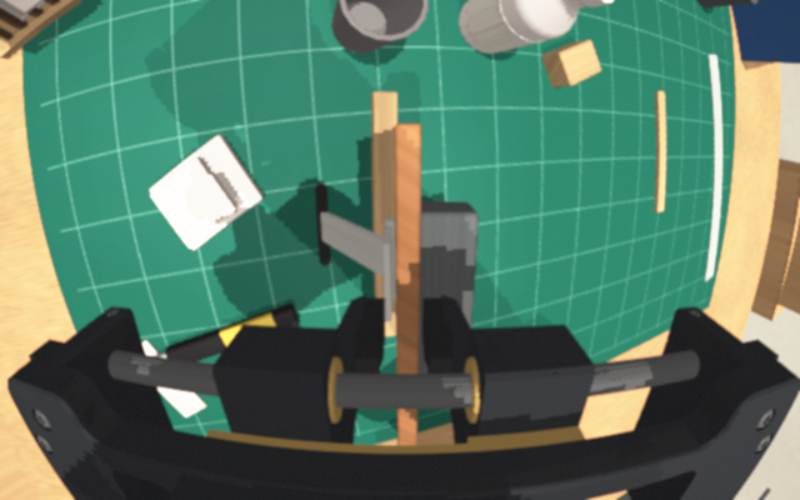

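View pics/side11b.png

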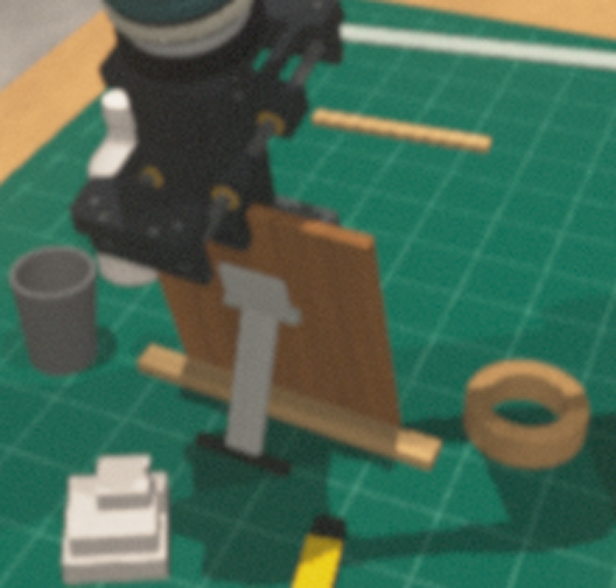

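Run:
```python
from tip import *
manip.set_gripper(.034);st()
go(cage(108.5,back=.10),.10);s=st()
manip.move_pose([.50,0.08,.40],down([np.sin(H),-np.cos(H),0]));s=st()
c=cams.capture('wrist');cv2.imwrite('pics/w12.png',cv2.resize(c['image'],(800,500)));np.savez('pics/w12.npz',**c,tp=s['tool_pos'],tr=s['tcp_rot'])
c=snap('side','side12');cv2.imwrite('pics/side12b.png',cv2.resize(c['image'][120:330,220:440],None,fx=2.8,fy=2.8,interpolation=cv2.INTER_CUBIC))
c=snap('scene','scene12');cv2.imwrite('pics/scene12b.png',cv2.resize(c['image'][60:285,130:430],None,fx=2.66,fy=2.66,interpolation=cv2.INTER_CUBIC))
```

```text
t29.85 [0.5464 0.2096 0.1769] F [-0.2071 -0.922  -0.033 ] w0.0340
t31.00 [0.548  0.2409 0.2707] F [ 0.527   0.7067 -0.5069] w0.0341
t32.77 [0.4999 0.0801 0.3995] F [-0.0631  0.1193  0.2205] w0.0338
```

View pics/w12.png

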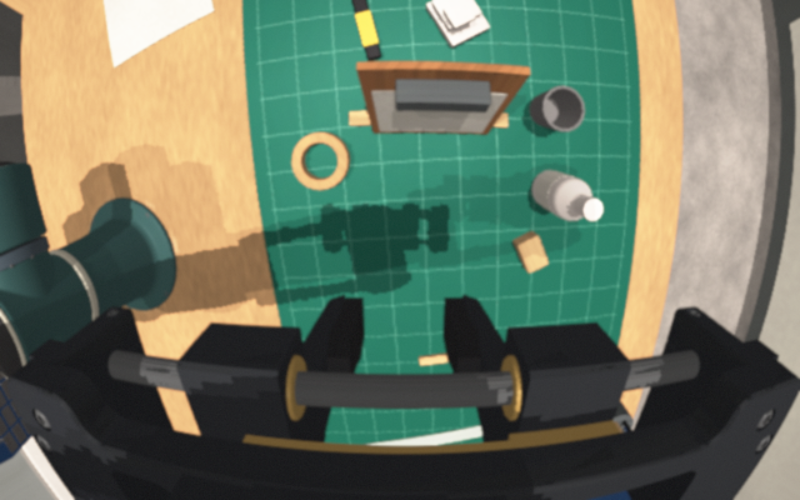

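View pics/side12b.png

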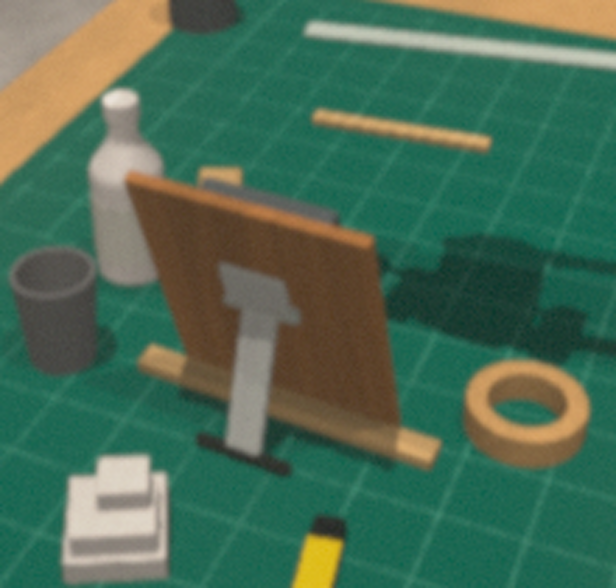

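View pics/scene12b.png

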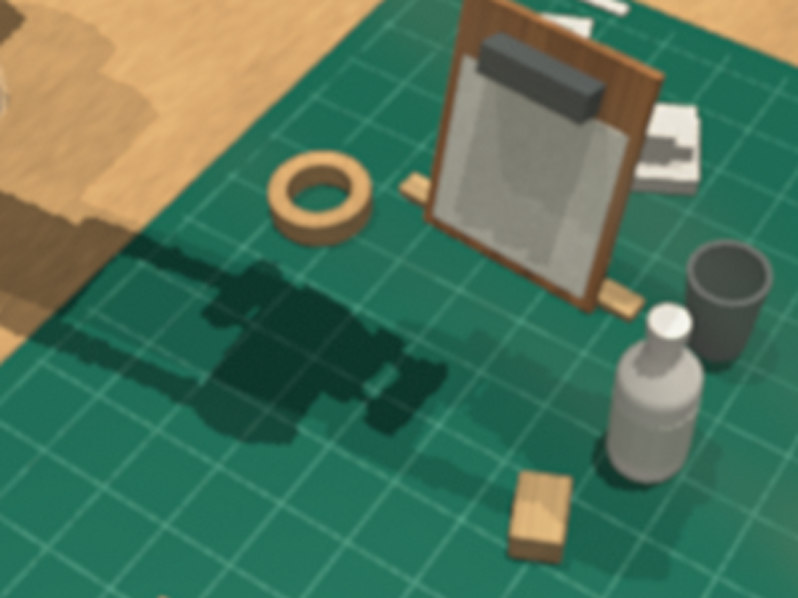

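Run:
```python
import cv2
a=cv2.imread('pics/scene12.png');cv2.imwrite('pics/s12z.png',cv2.resize(a[115:185,275:375],None,fx=8,fy=8,interpolation=cv2.INTER_CUBIC))
a=cv2.imread('pics/side12.png');cv2.imwrite('pics/d12z.png',cv2.resize(a[235:295,265:385],None,fx=6.6,fy=6.6,interpolation=cv2.INTER_CUBIC))
```

```text
(no output)
```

View pics/s12z.png

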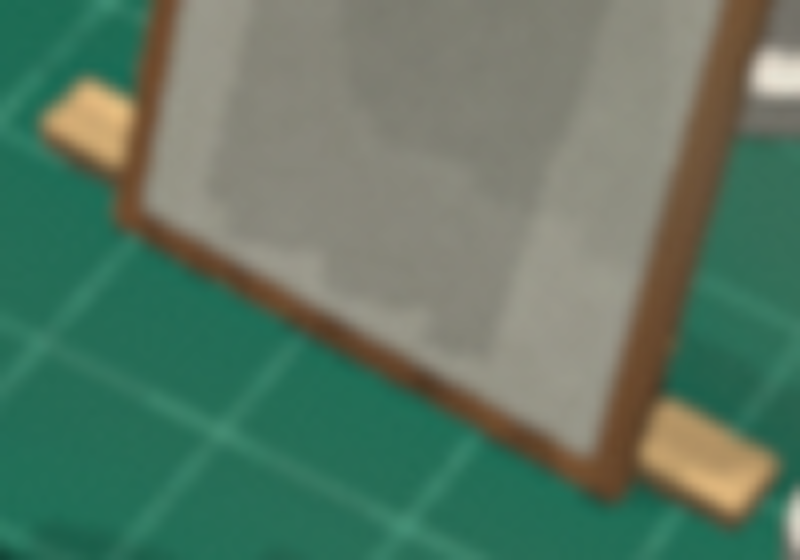

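View pics/d12z.png

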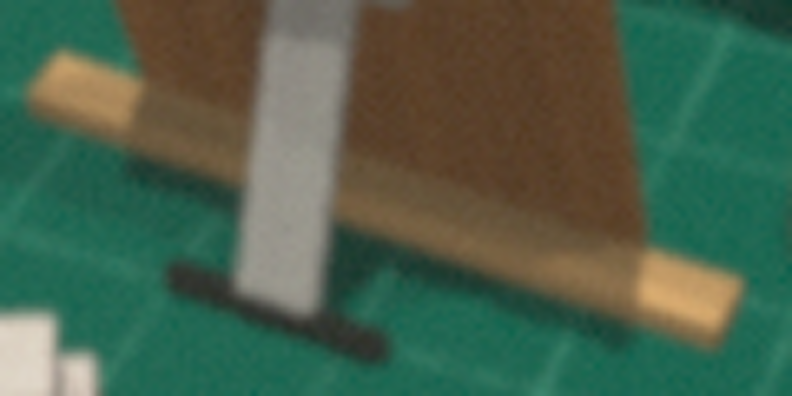

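Run:
```python
from g import *
c=L('scene12'); F=lambda u,v,z:px(c,275+(u+.5)/8-.5,115+(v+.5)/8-.5,z)
s0,s1=F(40,126,.01),F(738,515,.01); b0,b1=F(122,222,.003),F(614,498,.003)
print(s0,s1,b0,b1,np.linalg.norm(s0-s1),np.linalg.norm(b0-b1))
d=(s1-s0)[:2];d/=np.linalg.norm(d);nn=np.array([d[1],-d[0]])
for b in(b0,b1):print('dist',(b-s0)[:2]@nn,'along',(b-s0)[:2]@d)
c=L('side12');D=lambda u,v,z:px(c,265+(u+.5)/6.6-.5,235+(v+.5)/6.6-.5,z)
# back-face meets strip top near edge; foot bar ends z .005
s=[D(63,50,.01),D(742,283,.01)];ft=[D(175,275,.005),D(380,348,.005)]
d=(s[1]-s[0])[:2];d/=np.linalg.norm(d);nn=np.array([-d[1],d[0]])
print(s,ft,[(q-s[0])[:2]@nn for q in ft])
```

```text
[0.4321 0.1653 0.01  ] [0.6514 0.1513 0.01  ] [0.4657 0.154  0.003 ] [0.6206 0.1443 0.003 ] 0.2198218819333912 0.1552168385120061
dist 0.009165699252829573 along 0.03429348264723294
dist 0.008949512475959853 along 0.18951017060616243
[array([0.6492, 0.1541, 0.01  ]), array([0.4307, 0.1705, 0.01  ])] [array([0.5778, 0.2236, 0.005 ]), array([0.5143, 0.2273, 0.005 ])] [np.float64(-0.06391738950809563), np.float64(-0.06290798967558121)]
```

Run:
```python
from g import *
order.close_job();st()
```

```text
the job is handed in; nothing more can be done
the job is handed in; nothing more can be done
```

The board is standing on its own, leaning back on the open kickstand, with its bottom edge against the wooden stop strip. I handed the job in after about 33 s on the robot clock.

**What I did:**
- **Kickstand:** I pressed the paddle down with the closed fingertips until it hit its stop. The upward force rose to about 15 N at the expected height, and the pictures showed the leg fully open.
- **Lining up:** With the board still lying down, I nudged its top corner sideways, then pushed its top edge with both fingers. That brought the bottom edge up against the strip.
- **Tipping up:** I lifted the top edge with one finger, closed the fingers loosely around it, and guided it past vertical until the kickstand foot touched the mat. The board was never gripped or lifted. I then opened the fingers and withdrew.

**Last checks:**
- **Square to the strip:** The two bottom corners measured 9.2 and 8.9 mm from the strip's face. For a board touching the strip's top edge I expected about 11.8 mm. I take that 2.7 mm difference as camera bias, because the two ends agree.
- **Midway along the strip:** The board's centre is about 2 mm off the strip's middle.
- **Kickstand foot:** It measured 63 to 64 mm beyond the strip face, against the stated 70 mm. I also put this down to camera error, since the side camera read several millimetres differently from the others earlier on.
- **Other things on the bench:** By eye, none had moved in the last pictures. I did not measure them.

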